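# Weigh the larger canister on its spring balance

## Robot

A 6-joint arm with a two-finger parallel gripper is mounted at the origin on a cart in front of the work surface, level with it; the furniture and walls round the work are solid. World frame = base frame: x ahead of the robot, y to its left, z up, the work surface at z = 0. Lengths are in m, angles in rad, forces in N, time in s.
With the tool pointing down it reaches from about 0.2 to 0.875 m from the base axis. Payload 3.4 kg.
Tool frame: the origin (TCP) lies where the fingers leave the gripper's body, on its centre line; the fingertips stand 97 mm ahead of it and the grasp point (between the pads) lies 78 mm ahead of it; z points along the fingers, y is the line along which they close (so a half turn about z gives the same grasp; the last joint's range is limited). The gripper opens to 94 mm and grips with 3 to 60 N. Pads are 16 mm wide; open, the fingers measure 119 mm over their backs; the gripper's body (75 mm by 177 mm) begins 78 mm behind the grasp point.
Start: joints at [-1.326, 0.276, 1.505, -0, 1.361, -0.121], TCP at [0.206, -0.537, 0.303] pointing down, gripper open.
Joint ranges: [-2.89, 2.89], [-0.75, 2.08], [0.22, 2.7], [-1.18, 4.32], [0.11, 2.71], [-2.7, 2.7]. Speed limits (rad/s): [2.57, 2.57, 3.14, 3.14, 3.14, 3.14].

## Interface

Orientations are given as a rotation vector (axis times angle).
In Python, from workcell import monitor, grab_frame, robot gives the robot as it stands.
- The arm moves only by the tool step_arm, never from a script. Its argument "targets" is text: rows parted by semicolons, each of 7 numbers parted by spaces: the turn, a rotation vector about the tool's x, y, z each as a share of 45 degrees, from -1 to 1, then the shift along the tool's x, y, z each as a share of 0.12 m, from -1 to 1, then the closure, from -1 (fully open) to 1 (shut). A call has 1 to 5 rows; each row is the pose to reach, as a shift and turn from the pose commanded when the call began, along the tool's axes at that moment; what a row does not reach only later rows make up. A row lasts 1/10 s, in which the tool goes at most 50 mm and 8.59 degrees, less where a joint would pass 70% of its speed; a pose out of reach is approached as far as the arm can. A call with a number of a shift or a turn outside -1 to 1 is refused whole. A call with a gripper value outside its range is refused whole. The fingers move at their own pace and stop on an object; "force" is the grip in N (left out, the last holds). Time passes only in rows, so rows that repeat a pose let the fingers close. It gives the time, the measured TCP pose, the force, the opening and the grip force at its end, in the units of the state.
- monitor.get_obs(): the state, without advancing time (a new reading comes with each control period).
- grab_frame(name): name is "scene" or "top" or "wrist"; returns a dict with "img" (384x512x3 uint8, red, green, blue), "range_z" (384x512 float32, m along the optical axis (not along the pixel's ray), 0 where there is no reading), "intrinsics" (3x3 intrinsics, pixels), "cam_to_world" (4x4, takes a point from camera to world coordinates). Camera axes: x right, y down, z forward; pixel columns grow to the right and rows downward; lengths in m; the calibration is good to about 2 mm. A picture is of the moment at which its call begins.
- robot.hand_in(): hands the job in; it is judged then, once.
The state is a dict: "time": time; "q": joint angles; "joint_velocities": joint speeds; "joint_efforts": joint torques, N m; "position": TCP position; "ee_rot": TCP orientation; "wrist_force": force on the tool from outside, world axes, zero at the start; "torque": the same for the moment, N m; "opening": opening from 0.0 (shut) to 1.0 (fully open); "finger_force": force on a finger pad.
Only numpy, scipy, OpenCV 4.12 (cv2) and the standard library are available. Lean on these libraries where they do the work, as an engineer would, in place of code of your own. Each camera call takes 0.05 s, during which the arm holds its last target. There are 200 camera calls.

## Task

Two lidded canisters stand on the worktop, each with its own spring balance hooked on above it. Weigh the larger one: lift it by the black handle of its balance until the canister hangs a few centimetres clear of the worktop, hold it still there for about two seconds so that the balance settles, then set it down gently and upright in the middle of the round cork trivet and let go. Leave the smaller canister alone.

Things in the scene. Friction and masses are not known exactly. Their poses are not given: they have to be found in the camera images.
- large_canister: the larger of two grey canisters with wooden lids, 102 mm across and 140 mm high to the top of the lid's knob, loose, 0.4 to 0.65 kg, too wide to grip. A steel wire bail arches over its lid (up to 165 mm, in its y-z plane); a spring balance stands upright above it, hooked to the bail. Origin: centre of the underside, z up.
- large_grip (a point): centre of the black handle of the larger canister's spring balance: a horizontal bar 80 mm long (along its y), 24 mm thick (along its x; grip it across this) and 26 mm high, on top of an upright grey barrel 21 mm across and 60 mm long. At rest 255 mm above the canister's underside, on its axis; the barrel and handle only slide up along that axis, against the spring.
- large_scale (a joint): extension of the larger canister's balance: 0 when unloaded, up to 0.05 m as the handle is pulled up from the canister. The spring takes 220 N/m, damped, so the canister leaves the surface after about 20 to 30 mm of pull and then hangs that much lower below the handle than at rest.
- small_canister: the smaller canister, 92 mm across and 120 mm high, with the same bail and balance (handle centre 235 mm above its underside). Not to be disturbed. One canister stands in front of the drink dispenser, the other to the right of it; which is which changes. Origin: centre of the underside.
- trivet: round cork trivet, 160 mm across and 8 mm thick, fixed on the worktop near its front edge. Origin: centre of the underside, on the worktop. (The drink dispenser behind, fixed, fills x above 0.54, y from 0.10 to 0.70, up to 0.57 high: swing the arm round in front of it.)

How it is judged:
By the outcome, as a careful person would: the job done as asked, in the order asked, and still so for the second after the job is handed in, with the robot touching nothing.
It also fails if it takes over 51 s, if anything falls off the work surface, if the arm or the gripper's body presses on something with over 40 N, if the wrist force passes 120 N, or if a joint passes its speed limit or range.

## Working session

There is one attempt and no reset: what is moved stays moved. The work goes in short steps, Python scripts to look and compute and a tool call to move; the robot and the scene stay as the last step left them, time stands still between calls to the robot, and variables do not carry over. Pictures are saved under pics/ and viewed, at most 10 in all, crops included, and the job is handed in when it is done.

Besides the shell and the picture viewer there is one more tool, called after ">>>" in YAML: its name, and indented under it one key for each argument. step_arm: Moves the arm, as the interface text tells. Its arguments: {"type":"object","properties":{"targets":{"type":"string"},"force":{"type":"number"}},"required":["targets"]}

```bash
ls; mkdir -p pics
python3 - <<'E'
from workcell import monitor, grab_frame, robot
import cv2, numpy as np
o=monitor.get_obs(); print(o)
for n in ("scene","top"):
    f=grab_frame(n); np.savez(f"{n}0.npz",**f)
    cv2.imwrite(f"pics/{n}0.png",f["img"][:,:,::-1]); print(n,f["cam_to_world"].round(3).tolist(),f["intrinsics"].round(1).tolist())
a=cv2.imread("pics/scene0.png");b=cv2.imread("pics/top0.png")
cv2.imwrite("pics/both0.png",cv2.resize(np.vstack([a,b]),(400*1,600)))
E
```

```text
pics
{'time': 0.0, 'q': array([-1.32598287e+00,  2.76595981e-01,  1.50613507e+00, -3.02693757e-05,
        1.36071289e+00, -1.20997690e-01]), 'joint_velocities': array([-0.0013761 , -0.00148145,  0.0003379 ,  0.0003831 ,  0.00063602,
        0.00101443]), 'joint_efforts': array([-4.60703559e-04, -4.04586804e+01, -2.37232393e+01,  7.01517169e-02,
        3.46928439e-02, -1.37398520e-04]), 'position': array([ 0.20557082, -0.53656407,  0.30180326]), 'ee_rot': array([-3.08737192e+00, -5.71090295e-01,  2.26184009e-04]), 'wrist_force': array([ 0.01408528,  0.14601961, -0.03543031]), 'torque': array([0.04591084, 0.02571392, 0.02280907]), 'finger_force': 0.0, 'opening': 1.0051965159484095}
scene [[-0.876, -0.29, 0.385, 0.194], [-0.482, 0.497, -0.722, 0.833], [0.018, -0.818, -0.575, 0.73], [0.0, 0.0, 0.0, 1.0]] [[430.7, 0.0, 250.1], [0.0, 430.7, 186.4], [0.0, 0.0, 1.0]]
top [[-0.022, -0.996, 0.081, 0.496], [-1.0, 0.021, -0.013, 0.116], [0.011, -0.081, -0.997, 1.208], [0.0, 0.0, 0.0, 1.0]] [[412.4, 0.0, 258.3], [0.0, 412.4, 189.7], [0.0, 0.0, 1.0]]
```

View pics/scene0.png

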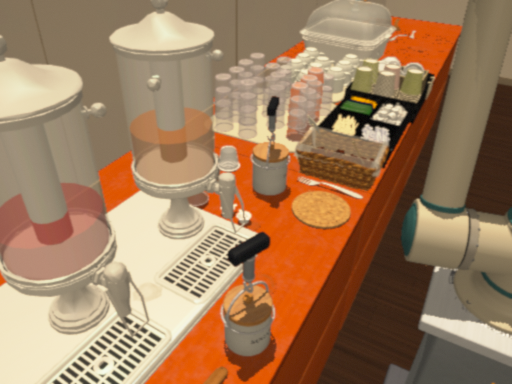

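View pics/top0.png

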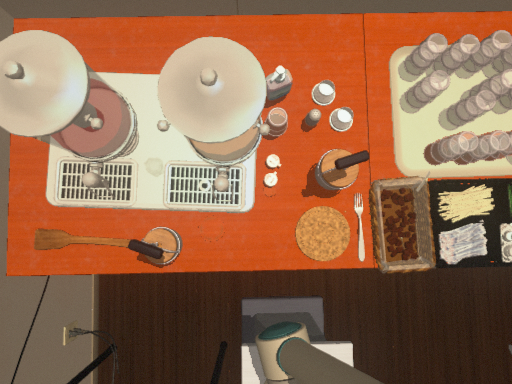

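The scene view shows canister A at about (248,320), in front of the dispenser, and canister B at (270,170). The trivet is at (321,210). In the top view A is at (160,247), B at (338,170) and the trivet at (323,233). Next I measure them.

```bash
cat > h.py <<'E'
import numpy as np, cv2
def load(n): return dict(np.load(n))
def pts(f):
    K=f["intrinsics"];z=f["range_z"];v,u=np.mgrid[:z.shape[0],:z.shape[1]]
    c=np.stack([(u-K[0,2])/K[0,0]*z,(v-K[1,2])/K[1,1]*z,z,np.ones_like(z)],-1)
    return (c@f["cam_to_world"].T)[...,:3]
def box(u0,u1,v0,v1,shape=(384,512)):
    m=np.zeros(shape,bool);m[v0:v1,u0:u1]=1;return m
E
python3 - <<'E'
from h import *
B={'scene':{'A':(205,290,225,362),'B':(240,300,90,205),'T':(285,360,183,235)},'top':{'A':(120,190,220,270),'B':(310,375,145,192),'T':(290,356,200,267)}}
for n in B:
    f=load(n+"0.npz");P=pts(f);im=f["img"].astype(int);hsv=cv2.cvtColor(f["img"],cv2.COLOR_RGB2HSV)
    for k,b in B[n].items():
        m=box(*b)&(f["range_z"]>0)
        if k=='T':
            t=m&(abs(P[...,2]-.008)<.006)&(hsv[...,1]<170)&(hsv[...,2]>110)
            c=max(cv2.findContours(t.astype(np.uint8),0,1)[0],key=cv2.contourArea)
            Q=P[c[:,0,1],c[:,0,0]];xy=Q[:,:2].astype(np.float32)
            (cx,cy),r=cv2.minEnclosingCircle(xy);print(n,k,cx,cy,r,np.median(P[t][:,2]));continue
        d=m&(im.max(2)<70)&(P[...,2]>.17)
        Q=P[d];print(n,k,'handle n',len(Q),'min',Q.min(0).round(3),'max',Q.max(0).round(3),'med',np.median(Q,0).round(3))
        (c,s,a)=cv2.minAreaRect(Q[:,:2].astype(np.float32));print('   rect',np.round(c,3),np.round(s,3),round(a,1))
        bd=m&(P[...,2]>.015)&(P[...,2]<.09)&(im.max(2)-im.min(2)<40)
        Q=P[bd]
        if len(Q)>20:
            A=np.c_[2*Q[:,:2],np.ones(len(Q))];s=np.linalg.lstsq(A,(Q[:,:2]**2).sum(1),rcond=None)[0]
            print('   body',len(Q),s[:2].round(3),'R',np.sqrt(s[2]+s[0]**2+s[1]**2).round(4))
        wd=m&(P[...,2]>.085)&(P[...,2]<.15);Q=P[wd]
        print('   lid n',len(Q),Q.min(0).round(3),Q.max(0).round(3),np.histogram(Q[:,2],bins=np.arange(.085,.151,.005))[0])
E
```

```text
scene A handle n 693 min [0.419 0.337 0.209] max [0.461 0.41  0.25 ] med [0.438 0.379 0.246]
   rect [0.441 0.373] [0.075 0.023] 69.4
   body 1475 [0.469 0.254] R 0.1556
   lid n 1837 [0.396 0.184 0.085] [0.566 0.417 0.149] [  65   71  191 1202   30   36   71   20   14   24   47   56   10]
scene B handle n 149 min [ 0.617 -0.141  0.228] max [ 0.651 -0.074  0.27 ] med [ 0.631 -0.09   0.266]
   rect [ 0.635 -0.108] [0.02  0.069] 17.0
   body 701 [ 0.695 -0.283] R 0.219
   lid n 1692 [ 0.566 -0.606  0.085] [0.876 0.174 0.15 ] [109  93 160 132 111 105 168 448  74  82  81  76  53]
scene T 0.462574303150177 -0.08016537129878998 0.08045357465744019 0.008054041930781353
top A handle n 322 min [0.421 0.329 0.232] max [0.464 0.405 0.252] med [0.444 0.367 0.246]
   rect [0.443 0.368] [0.078 0.024] 69.4
   body 127 [0.443 0.369] R 0.0471
   lid n 701 [0.399 0.32  0.086] [0.487 0.412 0.148] [  3   6 183 408  37  10  13   5   6   8  12   7   3]
top B handle n 91 min [ 0.62  -0.151  0.249] max [ 0.656 -0.076  0.27 ] med [ 0.63  -0.105  0.265]
   rect [ 0.638 -0.114] [0.021 0.074] 17.2
   body 96 [ 0.64  -0.116] R 0.0496
   lid n 1057 [ 0.578 -0.217  0.085] [ 0.694 -0.062  0.148] [ 23  34  94  14   9   6 203 601  56   4   6   6   1]
top T 0.46428772807121277 -0.08295134454965591 0.07914813607931137 0.007721322051428947
```

The larger canister is B. Its lid is at 0.12 m, its handle top at 0.268 m, and its axis is near (0.638, -0.114), with the grip axis at about 17°. The trivet is at (0.463, -0.082). I'll raise the tool and swing over.

>>> step_arm:
  targets: "0 0 0 0.18 -0.08 -0.2 -1; 0 0 0 0.36 -0.16 -0.4 -1; 0 0 0 0.54 -0.24 -0.6 -1; 0 0 0 0.72 -0.32 -0.8 -1; 0 0 0 0.9 -0.4 -1 -1"

```text
time: 0.6
position: [0.2898, -0.4526, 0.4232]
ee_rot: [-3.088, -0.571, 0.0]
wrist_force: [-0.7, -0.6, 0.2]
opening: 0.999
finger_force: 0.0
```

>>> step_arm:
  targets: "0 0 0 0.2 -0.08 0 -1; 0 0 0 0.4 -0.16 0 -1; 0 0 0 0.6 -0.24 0 -1; 0 0 0 0.8 -0.32 0 -1; 0 0 0 1 -0.4 0 -1"

```text
time: 1.1
position: [0.3848, -0.3648, 0.4222]
ee_rot: [-3.088, -0.571, 0.001]
wrist_force: [0.5, -0.8, 0.4]
opening: 0.998
finger_force: 0.0
```

>>> step_arm:
  targets: "0 0 0 0.2 -0.08 0 -1; 0 0 0 0.4 -0.16 0 -1; 0 0 0 0.6 -0.24 0 -1; 0 0 0 0.8 -0.32 0 -1; 0 0 0 1 -0.4 0 -1"

```text
time: 1.6
position: [0.4797, -0.2771, 0.4222]
ee_rot: [-3.089, -0.571, 0.001]
wrist_force: [-0.2, 0.3, -0.0]
opening: 1.002
finger_force: 0.0
```

>>> step_arm:
  targets: "0 0 -0.19 0.16 -0.08 0 -1; 0 0 -0.38 0.32 -0.16 0 -1; 0 0 -0.57 0.48 -0.24 0 -1; 0 0 -0.76 0.64 -0.32 0 -1; 0 0 -0.95 0.8 -0.4 0 -1"

```text
time: 2.1
position: [0.5521, -0.1981, 0.4221]
ee_rot: [-2.663, -1.666, 0.001]
wrist_force: [0.2, 0.2, -0.4]
opening: 1.001
finger_force: 0.0
```

>>> step_arm:
  targets: "0 0 -0.19 0 0 0 -1; 0 0 -0.38 0 0 0 -1; 0 0 -0.57 0 0 0 -1; 0 0 -0.76 0 0 0 -1; 0 0 -0.95 0 0 0 -1"

```text
time: 2.6
position: [0.5515, -0.1987, 0.422]
ee_rot: [-1.872, -2.521, 0.0]
wrist_force: [-0.2, -0.2, -0.2]
opening: 1.006
finger_force: 0.0
```

```bash
cat > look.py <<'E'
import sys
from h import *
from workcell import monitor, grab_frame
from scipy.spatial.transform import Rotation as R
def handle(tag,zmin=.2,cams=("wrist","top","scene"),c=(.638,-.114),rad=.07,show=True):
    for n in cams:
        f=grab_frame(n);np.savez(f"{n}_{tag}.npz",**f)
        if show: cv2.imwrite(f"pics/{n}_{tag}.png",f["img"][:,:,::-1])
        P=pts(f);m=(f["range_z"]>0)&(P[...,2]>zmin)&(np.hypot(P[...,0]-c[0],P[...,1]-c[1])<rad)&(f["img"].max(2)<80)
        Q=P[m]
        if len(Q)<15: print(n,'few',len(Q));continue
        zt=np.percentile(Q[:,2],95);r=cv2.minAreaRect(Q[:,:2].astype(np.float32))
        print(n,len(Q),'ztop',zt.round(4),'rect',np.round(r[0],4),np.round(r[1],4),round(r[2],1))
def to_tool(dw,o=None):
    o=o or monitor.get_obs();return R.from_rotvec(o["ee_rot"]).inv().apply(dw)/.12
E
python3 - <<'E'
from look import *
handle("1")
o=monitor.get_obs();M=R.from_rotvec(o["ee_rot"]).as_matrix();print(M.round(3),o["position"],o["q"].round(2))
E
```

```text
wrist 8898 ztop 0.4455 rect [ 0.615 -0.121] [0.0759 0.077 ] 12.8
top 956 ztop 0.7424 rect [ 0.6149 -0.1276] [0.0864 0.0772] 26.8
scene 367 ztop 0.4651 rect [ 0.6275 -0.1283] [0.1046 0.0558] 68.0
[[-0.28   0.96  -0.001]
 [ 0.96   0.28   0.   ]
 [ 0.001 -0.001 -1.   ]] [ 0.55153169 -0.19880504  0.42221679] [-0.46  0.25  1.25 -0.    1.64 -0.75]
```

View pics/wrist_1.png

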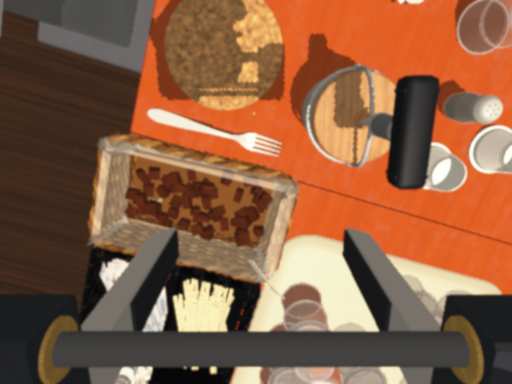

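The wrist view shows the handle at about (412,132), standing clear, with the trivet at (225,50). The mask caught the gripper, so I'll limit it by height.

Run:
```python
from look import *
for n in ("wrist_1","top0","scene0"):
    f=load(n+".npz");P=pts(f);m=(f["range_z"]>0)&(P[...,2]>.235)&(P[...,2]<.29)&(np.hypot(P[...,0]-.638,P[...,1]+.114)<.07)&(f["img"].max(2)<90)
    Q=P[m];t=Q[Q[:,2]>.262]
    for q in (Q,t):
        r=cv2.minAreaRect(q[:,:2].astype(np.float32));print(n,len(q),np.percentile(q[:,2],[5,50,98]).round(4),np.round(r[0],4),np.round(r[1],4),round(r[2],1))
f=load("wrist_1.npz");P=pts(f);hsv=cv2.cvtColor(f["img"],cv2.COLOR_RGB2HSV)
# bail/lid and trivet
t=box(150,300,0,120)&(abs(P[...,2]-.008)<.004)&(hsv[...,1]<170)
c=max(cv2.findContours(t.astype(np.uint8),0,1)[0],key=cv2.contourArea);q=P[c[:,0,1],c[:,0,0],:2]
q=q[np.where(c[:,0,1]>2)[0]];A=np.c_[2*q,np.ones(len(q))];s=np.linalg.lstsq(A,(q**2).sum(1),rcond=None)[0];print('trivet',s[:2],np.sqrt(s[2]+s[:2]@s[:2]))
l=box(295,400,60,170)&(abs(P[...,2]-.122)<.006);print('lid',cv2.minEnclosingCircle(P[l][:,:2].astype(np.float32)))
o=monitor.get_obs();print(to_tool(np.array([.638,-.114,.333])-o["position"]))
```

```text
wrist_1 4453 [0.2528 0.2668 0.2687] [ 0.6393 -0.116 ] [0.0243 0.0774] 16.4
wrist_1 3664 [0.2635 0.2671 0.2688] [ 0.6395 -0.1159] [0.0241 0.0774] 16.7
top0 333 [0.2598 0.2668 0.2708] [ 0.6389 -0.1152] [0.0223 0.078 ] 16.5
top0 307 [0.2636 0.267  0.2708] [ 0.6392 -0.1152] [0.0219 0.0778] 16.5
scene0 163 [0.2486 0.2657 0.2691] [ 0.6351 -0.1078] [0.0218 0.0694] 16.7
scene0 107 [0.2634 0.2671 0.2694] [ 0.6354 -0.1088] [0.0216 0.0674] 16.7
trivet [ 0.46424607 -0.08273145] 0.07867425550073946
lid ((0.6386111378669739, -0.1156887486577034), 0.05486175790429115)
[0.47584086 0.89036246 0.74312837]
```

>>> step_arm:
  targets: "0 0 0 0.09 0.18 0 -1; 0 0 0 0.18 0.36 0 -1; 0 0 0 0.28 0.54 0 -1; 0 0 0 0.37 0.72 0 -1; 0 0 0 0.46 0.9 0 -1"

```text
time: 3.25
position: [0.6401, -0.1146, 0.4224]
ee_rot: [-1.885, -2.513, 0.0]
wrist_force: [-0.5, -0.5, 0.2]
opening: 0.999
finger_force: 0.0
```

>>> step_arm:
  targets: "0 0 0 0 0 0 -1; 0 0 0 0 0 0 -1"

```text
time: 3.45
position: [0.6395, -0.1152, 0.4221]
ee_rot: [-1.881, -2.515, 0.002]
wrist_force: [-0.2, -0.6, 0.6]
opening: 0.998
finger_force: 0.0
```

Run:
```python
from look import *
o=monitor.get_obs();print(o["position"],to_tool(np.array([.6392,-.1157,.333])-o["position"],o),R.from_rotvec(o["ee_rot"]).as_matrix().round(3).tolist())
```

```text
[ 0.63951108 -0.11522518  0.42207173] [-0.00308705 -0.00250993  0.74226884] [[-0.282, 0.959, -0.001], [0.959, 0.282, -0.0], [0.0, -0.001, -1.0]]
```

>>> step_arm:
  targets: "0 0 0 0 0 0.15 -1; 0 0 0 0 0 0.3 -1; 0 0 0 0 0 0.45 -1; 0 0 0 0 0 0.6 -1; 0 0 0 0 0 0.74 -1"

```text
time: 3.95
position: [0.6384, -0.1164, 0.3333]
ee_rot: [-1.884, -2.514, 0.001]
wrist_force: [0.2, -0.1, 0.2]
opening: 1.0
finger_force: 0.0
```

>>> step_arm:
  targets: "0 0 0 0 0 0 0; 0 0 0 0 0 0 0.2; 0 0 0 0 0 0 0.35; 0 0 0 0 0 0 0.45; 0 0 0 0 0 0 0.55"
  force: 30

```text
time: 4.45
position: [0.6398, -0.1155, 0.3348]
ee_rot: [1.88, 2.515, 0.001]
wrist_force: [-0.4, 0.4, 0.1]
opening: 0.612
finger_force: 0.0
```

>>> step_arm:
  targets: "0 0 0 0 0 0 1; 0 0 0 0 0 0 1; 0 0 0 0 0 0 1; 0 0 0 0 0 0 1; 0 0 0 0 0 0 1"
  force: 30

```text
time: 4.95
position: [0.6396, -0.1153, 0.3338]
ee_rot: [1.88, 2.517, -0.0]
wrist_force: [0.2, -0.5, -0.3]
opening: 0.253
finger_force: 30.0
```

>>> step_arm:
  targets: "0 0 0 0 0 -0.03 1; 0 0 0 0 0 -0.06 1; 0 0 0 0 0 -0.1 1; 0 0 0 0 0 -0.13 1; 0 0 0 0 0 -0.16 1"

```text
time: 5.45
position: [0.6395, -0.1153, 0.3529]
ee_rot: [-1.88, -2.516, 0.0]
wrist_force: [0.6, 0.5, -5.9]
opening: 0.255
finger_force: 30.0
```

>>> step_arm:
  targets: "0 0 0 0 0 -0.03 1; 0 0 0 0 0 -0.06 1; 0 0 0 0 0 -0.1 1; 0 0 0 0 0 -0.13 1; 0 0 0 0 0 -0.16 1"

```text
time: 5.95
position: [0.6395, -0.1153, 0.3725]
ee_rot: [-1.88, -2.516, 0.0]
wrist_force: [0.1, 0.5, -6.4]
opening: 0.252
finger_force: 30.0
```

>>> step_arm:
  targets: "0 0 0 0 0 -0.04 1; 0 0 0 0 0 -0.09 1; 0 0 0 0 0 -0.14 1; 0 0 0 0 0 -0.19 1; 0 0 0 0 0 -0.24 1"

```text
time: 6.45
position: [0.6396, -0.1154, 0.4017]
ee_rot: [1.88, 2.516, 0.0]
wrist_force: [0.3, -0.3, -6.2]
opening: 0.253
finger_force: 30.0
```

>>> step_arm:
  targets: "0 0 0 0 0 0 1; 0 0 0 0 0 0 1; 0 0 0 0 0 0 1; 0 0 0 0 0 0 1; 0 0 0 0 0 0 1"

```text
time: 6.95
position: [0.6395, -0.1153, 0.4007]
ee_rot: [-1.88, -2.516, 0.0]
wrist_force: [-0.2, -0.4, -6.0]
opening: 0.255
finger_force: 30.0
```

Run:
```python
from look import *
o=monitor.get_obs();print(o["position"],o["wrist_force"],o["torque"],o["finger_force"],o["time"])
a=[]
for n in ("wrist","scene"):
    f=grab_frame(n);np.savez(n+"_2.npz",**f);a.append(f["img"][:,:,::-1])
cv2.imwrite("pics/lift.png",cv2.resize(np.hstack(a),(800,300)))
P=pts(f);im=f["img"].astype(int);b=box(225,310,60,215)&(im.max(2)-im.min(2)<30)&(im.max(2)>70)&(np.hypot(P[...,0]-.639,P[...,1]+.115)<.06)
print('grey z',np.percentile(P[b][:,2],[0,1,3,10]))
```

```text
[ 0.63951054 -0.11532531  0.40071534] [-0.16210849 -0.38777373 -5.9524497 ] [-0.04095965 -0.13564995 -0.03654884] 29.975470304489136 6.95
grey z [0.04715942 0.05077953 0.05353433 0.06208343]
```

View pics/lift.png

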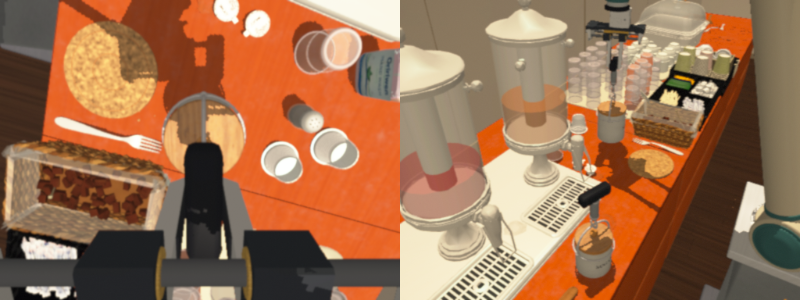

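The canister hangs upright. The wrist view shows the lid centred under the handle at (205,130), and in the scene view its underside is clear of the worktop, at z of about 0.045. The wrist reads about 6 N. I'll hold it still.

>>> step_arm:
  targets: "0 0 0 0 0 0 1; 0 0 0 0 0 0 1; 0 0 0 0 0 0 1; 0 0 0 0 0 0 1; 0 0 0 0 0 0 1"

```text
time: 7.55
position: [0.6396, -0.1154, 0.4011]
ee_rot: [1.881, 2.516, -0.0]
wrist_force: [0.7, -0.4, -6.1]
opening: 0.249
finger_force: 30.0
```

>>> step_arm:
  targets: "0 0 0 0 0 0 1; 0 0 0 0 0 0 1; 0 0 0 0 0 0 1; 0 0 0 0 0 0 1; 0 0 0 0 0 0 1"

```text
time: 8.05
position: [0.6396, -0.1153, 0.4011]
ee_rot: [1.881, 2.517, -0.0]
wrist_force: [0.3, -0.0, -6.0]
opening: 0.252
finger_force: 30.0
```

>>> step_arm:
  targets: "0 0 0 0 0 0 1; 0 0 0 0 0 0 1; 0 0 0 0 0 0 1; 0 0 0 0 0 0 1; 0 0 0 0 0 0 1"

```text
time: 8.55
position: [0.6396, -0.1153, 0.4011]
ee_rot: [1.881, 2.516, -0.0]
wrist_force: [-0.3, 0.1, -6.4]
opening: 0.253
finger_force: 30.0
```

>>> step_arm:
  targets: "0 0 0 0 0 0 1; 0 0 0 0 0 0 1; 0 0 0 0 0 0 1; 0 0 0 0 0 0 1; 0 0 0 0 0 0 1"

```text
time: 9.05
position: [0.6395, -0.1153, 0.4011]
ee_rot: [1.881, 2.516, -0.0]
wrist_force: [-0.5, -0.2, -6.0]
opening: 0.253
finger_force: 30.0
```

Run:
```python
from look import *
o=monitor.get_obs();print(o["time"],o["position"],o["wrist_force"],to_tool(np.array([.464,-.0825,.401])-o["position"],o))
f=grab_frame("wrist");np.savez("wrist_3.npz",**f)
P=pts(f);m=(f["range_z"]>0)&(np.hypot(P[...,0]-.639,P[...,1]+.115)<.07)
hsv=cv2.cvtColor(f["img"],cv2.COLOR_RGB2HSV)
w=m&(P[...,2]>.12)&(P[...,2]<.21)
print(np.histogram(P[w][:,2],np.arange(.12,.211,.005)))
# trivet again
t=(abs(P[...,2]-.008)<.004)&(hsv[...,1]<170)&(np.hypot(P[...,0]-.464,P[...,1]+.0825)<.1)
c=max(cv2.findContours(t.astype(np.uint8),0,1)[0],key=cv2.contourArea);print('trivet',cv2.minEnclosingCircle(P[c[:,0,1],c[:,0,0],:2].astype(np.float32)))
```

```text
9.05 [ 0.63953655 -0.11533469  0.40105829] [-0.54700181 -0.17639501 -5.97637126] [ 6.76781343e-01 -1.32538052e+00  4.97502291e-04]
(array([  22,   23,   25,  643,   58,    2,   18,   56, 5214,  490,   14,
         92,   28,   30,   46,   71,  114,    8]), array([0.12 , 0.125, 0.13 , 0.135, 0.14 , 0.145, 0.15 , 0.155, 0.16 ,
       0.165, 0.17 , 0.175, 0.18 , 0.185, 0.19 , 0.195, 0.2  , 0.205,
       0.21 ]))
trivet ((0.4644138216972351, -0.08275915682315826), 0.07988584786653519)
```

Lid height is 0.164 against 0.122 at rest, so it hung 42 mm clear, and it was held still for over 2.5 s. I'll carry it to the trivet now.

>>> step_arm:
  targets: "0 0 0 0.01 -0.02 0 1; 0 0 0 0.04 -0.08 0 1; 0 0 0 0.09 -0.18 0 1; 0 0 0 0.15 -0.29 0 1; 0 0 0 0.21 -0.41 0 1"

```text
time: 9.6
position: [0.584, -0.1048, 0.4011]
ee_rot: [-1.88, -2.516, 0.0]
wrist_force: [-0.2, -0.1, -5.3]
opening: 0.255
finger_force: 30.0
```

>>> step_arm:
  targets: "0 0 0 0.06 -0.12 0 1; 0 0 0 0.12 -0.24 0 1; 0 0 0 0.18 -0.36 0 1; 0 0 0 0.24 -0.48 0 1; 0 0 0 0.3 -0.6 0 1"

```text
time: 10.1
position: [0.5044, -0.0906, 0.4013]
ee_rot: [1.88, 2.517, -0.0]
wrist_force: [-0.5, 0.1, -6.4]
opening: 0.252
finger_force: 30.0
```

>>> step_arm:
  targets: "0 0 0 0.06 -0.12 0 1; 0 0 0 0.11 -0.22 0 1; 0 0 0 0.14 -0.28 0 1; 0 0 0 0.16 -0.31 0 1; 0 0 0 0.167 -0.315 0 1"

```text
time: 10.6
position: [0.4638, -0.0824, 0.4013]
ee_rot: [1.88, 2.516, 0.001]
wrist_force: [0.0, -0.6, -6.8]
opening: 0.254
finger_force: 30.0
```

>>> step_arm:
  targets: "0 0 0 0 0 0 1; 0 0 0 0 0 0 1; 0 0 0 0 0 0 1; 0 0 0 0 0 0 1; 0 0 0 0 0 0 1"

```text
time: 11.1
position: [0.4643, -0.0825, 0.4009]
ee_rot: [-1.88, -2.516, 0.0]
wrist_force: [1.0, -1.0, -6.1]
opening: 0.255
finger_force: 30.0
```

Run:
```python
from look import *
o=monitor.get_obs();print(o["time"],o["position"],o["wrist_force"],to_tool(np.array([.4643,-.0827,.401])-o["position"],o))
a=[]
for n in ("wrist","scene","top"):
    f=grab_frame(n);np.savez(n+"_4.npz",**f);a.append(f["img"][:,:,::-1])
    P=pts(f);l=(f["range_z"]>0)&(abs(P[...,2]-.164)<.005)&(np.hypot(P[...,0]-.464,P[...,1]+.083)<.07)
    if l.sum()>30: print(n,'lid',l.sum(),cv2.minEnclosingCircle(P[l][:,:2].astype(np.float32)),np.median(P[l][:,2]))
cv2.imwrite("pics/carry.png",cv2.resize(np.hstack(a[:2]),(800,300)))
```

```text
11.1 [ 0.464259   -0.08252314  0.40089718] [ 0.98946409 -1.01650994 -6.11056133] [-1.51017500e-03 -9.00930900e-05 -8.56928552e-04]
wrist lid 5734 ((0.46406471729278564, -0.0804419293999672), 0.05289982259273529) 0.1634405658101321
scene lid 628 ((0.4619896709918976, -0.08005993813276291), 0.05287366732954979) 0.1639351439061414
top lid 680 ((0.4649882912635803, -0.08020883053541183), 0.052100516855716705) 0.16371878712364052
```

View pics/carry.png

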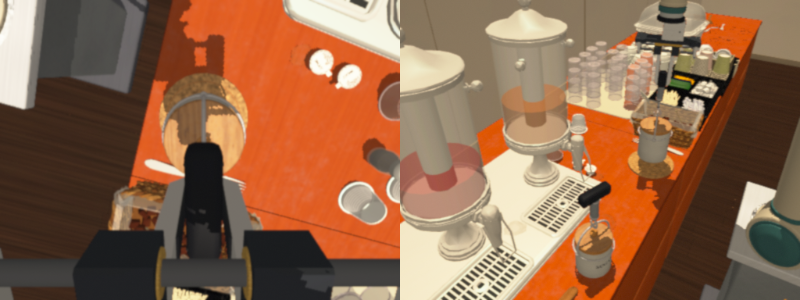

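The canister hangs over the trivet, with the lid at (205,130) in the wrist half. The lid centre measures (0.464, -0.080), within about 2 mm of the trivet centre. I'll lower it gently.

>>> step_arm:
  targets: "0 0 0 0 0 0.02 1; 0 0 0 -0.01 0 0.06 1; 0 0 0 -0.01 0 0.11 1; 0 0 0 -0.01 0 0.16 1; 0 0 0 -0.01 0 0.19 1"

```text
time: 11.75
position: [0.464, -0.0835, 0.3772]
ee_rot: [-1.88, -2.515, 0.001]
wrist_force: [0.9, -0.0, -5.8]
opening: 0.25
finger_force: 30.0
```

>>> step_arm:
  targets: "0 0 0 0 0 0.02 1; 0 0 0 0 0 0.04 1; 0 0 0 0 0 0.06 1; 0 0 0 0 0 0.08 1; 0 0 0 0 0 0.1 1"

```text
time: 12.25
position: [0.4645, -0.0836, 0.3662]
ee_rot: [1.88, 2.516, 0.0]
wrist_force: [0.7, 0.3, -5.8]
opening: 0.257
finger_force: 30.0
```

>>> step_arm:
  targets: "0 0 0 0 0 0.02 1; 0 0 0 0 0 0.04 1; 0 0 0 0 0 0.06 1; 0 0 0 0 0 0.08 1; 0 0 0 0 0 0.1 1"

```text
time: 12.75
position: [0.4645, -0.0837, 0.3544]
ee_rot: [1.88, 2.516, 0.0]
wrist_force: [0.3, 0.1, -3.1]
opening: 0.251
finger_force: 30.0
```

>>> step_arm:
  targets: "0 0 0 0 0 0.02 1; 0 0 0 0 0 0.04 1; 0 0 0 0 0 0.06 1; 0 0 0 0 0 0.08 1; 0 0 0 0 0 0.08 1"

```text
time: 13.25
position: [0.4646, -0.0837, 0.3446]
ee_rot: [1.88, 2.516, 0.0]
wrist_force: [0.3, 0.3, -1.0]
opening: 0.25
finger_force: 30.0
```

Run:
```python
from look import *
o=monitor.get_obs();print(o["time"],o["position"],o["wrist_force"],o["torque"])
for n in ("wrist","top"):
    f=grab_frame(n)
    P=pts(f);l=(f["range_z"]>0)&(abs(P[...,2]-.130)<.006)&(np.hypot(P[...,0]-.464,P[...,1]+.083)<.07)
    if l.sum()>30: print(n,'lid',l.sum(),cv2.minEnclosingCircle(P[l][:,:2].astype(np.float32)),np.median(P[l][:,2]))
```

```text
13.25 [ 0.46455894 -0.08368288  0.34463812] [ 0.29176572  0.27018131 -1.00020301] [ 0.02092303 -0.06361482 -0.00648031]
wrist lid 6476 ((0.46428948640823364, -0.08169128745794296), 0.05271941423416138) 0.1293469689295637
top lid 588 ((0.4666207432746887, -0.08158937096595764), 0.05221153050661087) 0.12939931151840622
```

It is standing on the trivet with a lid height of 0.1295, as expected. I'll ease off the rest and open.

>>> step_arm:
  targets: "0 0 0 0 0 0.008 1; 0 0 0 0 0 0.016 1; 0 0 0 0 0 0.022 1; 0 0 0 0 0 0.022 1; 0 0 0 0 0 0.022 1"

```text
time: 13.85
position: [0.4645, -0.0837, 0.3421]
ee_rot: [1.88, 2.516, 0.0]
wrist_force: [0.8, 1.2, -0.6]
opening: 0.251
finger_force: 30.0
```

>>> step_arm:
  targets: "0 0 0 0 0 0 0.45; 0 0 0 0 0 0 0.4; 0 0 0 0 0 0 0.2; 0 0 0 0 0 0 0; 0 0 0 0 0 0 0"

```text
time: 14.35
position: [0.4644, -0.0836, 0.3421]
ee_rot: [1.88, 2.516, -0.0]
wrist_force: [0.3, -0.7, 0.1]
opening: 0.492
finger_force: 0.0
```

>>> step_arm:
  targets: "0 0 0 0 0 0 -0.4; 0 0 0 0 0 0 -0.8; 0 0 0 0 0 0 -0.8; 0 0 0 0 0 0 -0.8; 0 0 0 0 0 0 -0.8"

```text
time: 14.85
position: [0.4644, -0.0836, 0.342]
ee_rot: [1.881, 2.516, -0.0]
wrist_force: [0.2, -0.6, -0.6]
opening: 0.879
finger_force: 0.0
```

>>> step_arm:
  targets: "0 0 0 0 0 -0.1 -0.8; 0 0 0 0 0 -0.3 -0.8; 0 0 0 0 0 -0.5 -0.8; 0 0 0 0 0 -0.75 -0.8; 0 0 0 0 0 -1 -0.8"

```text
time: 15.35
position: [0.4642, -0.0835, 0.464]
ee_rot: [1.88, 2.516, 0.0]
wrist_force: [0.4, 0.1, -0.4]
opening: 0.898
finger_force: 0.0
```

>>> step_arm:
  targets: "0 0 0 0 -0.2 -0.1 -0.8; 0 0 0 0 -0.4 -0.1 -0.8; 0 0 0 0 -0.6 -0.1 -0.8; 0 0 0 0 -0.8 -0.1 -0.8; 0 0 0 0 -1 -0.1 -0.8"

```text
time: 15.85
position: [0.3483, -0.1177, 0.475]
ee_rot: [1.879, 2.516, -0.0]
wrist_force: [-0.0, 0.2, -0.7]
opening: 0.901
finger_force: 0.0
```

Run:
```python
from look import *
o=monitor.get_obs();print(o["time"],o["position"],o["wrist_force"])
a=[]
for n in ("scene","top"):
    f=grab_frame(n);a.append(f["img"][:,:,::-1])
    P=pts(f);h=np.hypot(P[...,0]-.464,P[...,1]+.083);k=f["range_z"]>0
    for nm,z,d,r in (("lid",.1295,.006,.07),("handle",.27,.02,.06)):
        l=k&(abs(P[...,2]-z)<d)&(h<r)
        if l.sum()>20: print(n,nm,l.sum(),cv2.minAreaRect(P[l][:,:2].astype(np.float32)),np.percentile(P[l][:,2],[50,95]))
cv2.imwrite("pics/end.png",cv2.resize(np.hstack(a),(800,300)))
```

```text
15.85 [ 0.34831414 -0.11770171  0.4750206 ] [-0.0201849   0.15398207 -0.72813801]
scene lid 634 ((0.4624154567718506, -0.08171562850475311), (0.09978843480348587, 0.0977148562669754), 70.19401550292969) [0.1298876  0.13232401]
scene handle 225 ((0.4629003703594208, -0.08178167045116425), (0.024151217192411423, 0.07930580526590347), 16.7049503326416) [0.27422703 0.27678307]
top lid 855 ((0.4647359848022461, -0.08244264125823975), (0.10067325085401535, 0.09874394536018372), 88.72554016113281) [0.12964852 0.13291024]
top handle 389 ((0.46583765745162964, -0.08446767181158066), (0.023878656327724457, 0.07982558757066727), 16.580108642578125) [0.27482849 0.27794667]
```

View pics/end.png

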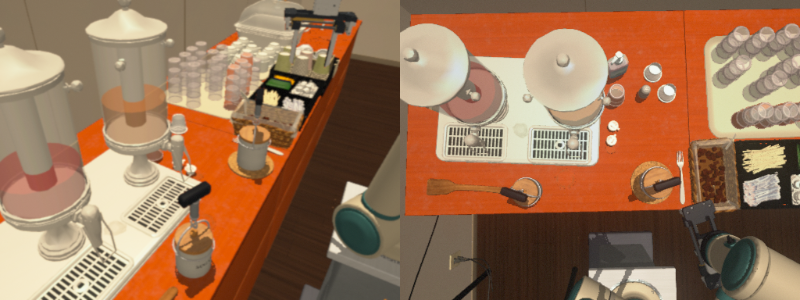

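The large canister stands upright in the middle of the trivet, at (250,160) in the scene half and (655,183) in the top half. It is within about 2 mm of centre and the gripper is clear. The small canister hasn't moved.

```bash
python3 -c "
from workcell import robot
print(robot.hand_in())"
```

```text
the job is handed in; nothing more can be done
None
```

I lifted the larger canister by its balance handle, held it still about 4 cm clear of the worktop for over 2.5 s (the wrist read about 6 N), set it upright within about 2 mm of the trivet's centre, let go and handed in at about 16 s; the smaller canister was left alone.

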